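Hang washed roller sleeves on the slanted pegs of the drying rack

ROBOT

A 7-joint arm with a two-finger parallel gripper is mounted at the origin on the work surface. World frame = base frame: x ahead of the robot, y to its left, z up, the work surface at z = 0. Lengths are in m, angles in rad, forces in N, time in s.
With the tool pointing down it reaches from about 0.35 to 0.9 m from the base axis. Payload 7.2 kg.
Tool frame: the origin (TCP) lies at the very end of the fingers, on their centre line; the grasp point (between the pads) lies 19 mm behind it; z points along the fingers, y is the direction in which the jaws open and shut (so a half turn about z gives the same grasp; the last joint's range is limited). The gripper opens to 85 mm and grips with 20 to 120 N. Pads are 22 mm wide; open, the fingers measure 114 mm over their backs; the gripper's body (76 mm by 85 mm) begins 54 mm behind the grasp point. The pads swing forward as they close: fully open they stand 13 mm farther back than shut.
Start: joints at [1.127, 0.411, -0.013, 1.596, 0.006, 1.134, -0.082], TCP at [0.229, -0.581, 0.231] pointing down, gripper open.
Joint ranges: [-2.95, 2.95], [-0.29, 1.99], [-1.47, 1.44], [0.14, 2.54], [-1.03, 4.17], [0.13, 1.85], [-2.86, 2.86]. Speed limits (rad/s): [2.39, 2.39, 3.01, 3.01, 3.14, 3.14, 3.14].

INTERFACE

Orientations are given as a 3x3 rotation matrix whose columns are the frame's x, y, z axes.
In Python, from bench import env gives the robot as it stands.
- The arm moves only by the tool drive_tool, never from a script. Its arguments are lists of equal length, an entry for each row: "linear": the shift along the tool's x, y, z in mm, a list of three; "yaw": the turn about the tool's z in rad. In form: {"linear": [[x, y, z], ...], "yaw": [yaw, ...]}. A call has 1 to 12 rows; each row is the pose to reach, as a shift and turn from the pose commanded when the call began, along the tool's axes at that moment; what a row does not reach only later rows make up. A row lasts 1/8 s, in which the tool goes at most 62.5 mm and 10.7 degrees, less where a joint would pass 70% of its speed; a pose out of reach is approached as far as the arm can. A call with a gripper value outside its range is refused whole. "fingers" is the opening in per cent of the stroke, from 0 (shut) to 100 (fully open), set as the call begins (left out, the last holds). The fingers move at their own pace and stop on an object; "squeeze" is the grip in N (left out, the last holds). Time passes only in rows, so rows that repeat a pose let the fingers close. It gives the time, the measured TCP pose, the force and the opening at its end, in the units of the state.
- env.read_state(): the state, without advancing time (a new reading comes with each control period).
- env.read_camera(name): name is "scene" or "side" or "wrist"; returns a dict with "color" (480x640x3 uint8, red, green, blue), "z_map" (480x640 float32, m along the optical axis (not along the pixel's ray), 0 where there is no reading), "fx", "fy", "cx", "cy" (pixels), "view" (4x4, takes a point from world to camera coordinates). Camera axes: x right, y down, z forward; pixel columns grow to the right and rows downward; lengths in m; the calibration is good to about 2 mm. The wrist camera is an equidistant fisheye: a pixel r from the principal point sees the ray r / f radians off the axis. A picture is of the moment at which its call begins.
- env.finish_job(): hands the job in, once; it reports no verdict.
The state is a dict: "time_s": time; "qpos": joint angles; "joint_vel": joint speeds; "joint_efforts": joint torques, N m; "tcp_pos": TCP position; "orientation": TCP orientation; "ft_force": force on the tool from outside, world axes, zero at the start; "wrist_torque": the same for the moment, N m; "opening": finger opening in m.
Only numpy, scipy, OpenCV 4.12 (cv2) and the standard library are available. Lean on these libraries where they do the work, as an engineer would, in place of code of your own. Each camera call takes 0.05 s, during which the arm holds its last target. There are 200 camera calls.

TASK

Hang the two washed yellow mini-roller sleeves from the black tray, the one standing and the one lying, on the two free pegs of the drying rack, one on each: slide each down its slanted peg until it sits fully home on the collar, and let go of it. Leave the white sleeves that are already drying and everything else on the bench where they are.

Things in the scene. Friction and masses are not known exactly. Their poses are not given: they have to be found in the camera images.
- standing_sleeve: yellow paint-roller sleeve, a stiff straight tube 110 mm long, 42 mm in diameter, 80 g; open round bore of 20 mm right through its blue core, which shows 3 mm beyond the yellow at each end. Both ends alike. Origin at its middle; z axis along the bore. It stands on end in the black tray, top at 115 mm above the bench.
- lying_sleeve: yellow paint-roller sleeve, a stiff straight tube 110 mm long, 42 mm in diameter, 80 g; open round bore of 20 mm right through its blue core, which shows 3 mm beyond the yellow at each end. Both ends alike. Origin at its middle; z axis along the bore. Lies in the black tray, axis 26 mm above the bench, turned up to 70 degrees either way from straight ahead.
- peg_3: a free slanted peg of the rack: steel rod 12 mm thick, 90 mm long with round tip, rising at 45 degrees towards the robot's side from a blue collar 30 mm wide. Origin: centre of the collar's upper face; z along the peg to the tip; y level along the row. Fully home, a sleeve rests on the collar, its middle 55 mm up the peg, sagging 4 mm by its play.
- peg_4: a free slanted peg of the rack: steel rod 12 mm thick, 90 mm long with round tip, rising at 45 degrees towards the robot's side from a blue collar 30 mm wide. Origin: centre of the collar's upper face; z along the peg to the tip; y level along the row. One of four alike in a level row 80 mm apart, collars 101 mm above the bench; the other two hold the white sleeves.
- dry_sleeve_1: a white sleeve with a green core, same size and weight as the yellow ones, already drying on another peg of the rack; to be left. Origin at its middle, z along its bore.
- dry_sleeve_2: a white sleeve with a green core, same size and weight as the yellow ones, already drying on another peg of the rack; to be left. Origin at its middle, z along its bore.
- tray: black plastic wash tray, fixed, 250 x 320 mm outside (its x and y), floor 5 mm thick, walls 5 mm thick and 28 mm high. It stands to the robot's left or right, the rack on the other side. Origin under its centre, z up.
- brush: flat paint brush, 170 mm long, 48 mm wide, 16 mm thick, lying in the tray along its far wall. Origin on its underside about its middle, x axis along the brush to the bristles.
- paint_tin: tin of paint, 90 mm in diameter (94 over the rim), 100 mm high, standing before the rack. Origin at the centre of its underside.
- tape_roll: roll of blue masking tape lying flat before the rack, 94 mm outside and 76 mm inside diameter, 38 mm high. Origin at the centre of its underside.
- cartridge: sealant cartridge standing on end before the rack, 48 mm in diameter, 210 mm high with its tip, easily knocked over. Origin at the centre of its underside.
- spray_can: red and white spray can, 66 mm in diameter, 185 mm high, standing beyond the tray. Origin at the centre of its underside.
- sample_pot: small white paint pot with a blue band, 60 mm in diameter (64 over the lid), 60 mm high, standing in the tray near its front wall, among the sleeves. Origin at the centre of its underside.

How it is judged:
At the end, for the whole second after the job is handed in: Each yellow sleeve is on a free peg of its own, its middle 50 to 60 mm up the peg from the collar (55 is fully home) and within 8 mm of the peg's axis sideways, its bore within 0.12 rad of the peg, both at rest and released (((z of standing_sleeve in the frame of peg_3 between 0.05 and 0.06 m and x of standing_sleeve in the frame of peg_3 between -0.008 and 0.008 m and y of standing_sleeve in the frame of peg_3 between -0.008 and 0.008 m and angle between the z axis of standing_sleeve and the z axis of peg_3, either way round below 0.12 rad) or (z of standing_sleeve in the frame of peg_4 between 0.05 and 0.06 m and x of standing_sleeve in the frame of peg_4 between -0.008 and 0.008 m and y of standing_sleeve in the frame of peg_4 between -0.008 and 0.008 m and angle between the z axis of standing_sleeve and the z axis of peg_4, either way round below 0.12 rad)) and ((z of lying_sleeve in the frame of peg_3 between 0.05 and 0.06 m and x of lying_sleeve in the frame of peg_3 between -0.008 and 0.008 m and y of lying_sleeve in the frame of peg_3 between -0.008 and 0.008 m and angle between the z axis of lying_sleeve and the z axis of peg_3, either way round below 0.12 rad) or (z of lying_sleeve in the frame of peg_4 between 0.05 and 0.06 m and x of lying_sleeve in the frame of peg_4 between -0.008 and 0.008 m and y of lying_sleeve in the frame of peg_4 between -0.008 and 0.008 m and angle between the z axis of lying_sleeve and the z axis of peg_4, either way round below 0.12 rad)) and linear speed of each of standing_sleeve, lying_sleeve below 0.02 m/s and angular speed of each of standing_sleeve, lying_sleeve below 0.3 rad/s); the robot touches nothing.
It fails at once if a white drying sleeve is displaced by more than 20 mm (distance of any of dry_sleeve_1, dry_sleeve_2 from where it was at the start of the episode above 0.02 m).
It fails at once if the brush in the tray is displaced by more than 30 mm (distance of brush from where it was at the start of the episode above 0.03 m).
It fails at once if the paint tin, tape roll or cartridge before the rack is displaced by more than 30 mm (distance of any of paint_tin, tape_roll, cartridge from where it was at the start of the episode above 0.03 m).
It fails at once if the spray can or the small white pot is displaced by more than 30 mm (distance of any of spray_can, sample_pot from where it was at the start of the episode above 0.03 m).
It also fails if it takes over 67 s, if anything falls off the work surface, if the arm or the gripper's body presses on something with over 40 N, if the wrist force passes 120 N, or if a joint passes its speed limit or range.

## Working session

There is one attempt and no reset: what is moved stays moved. The work goes in short steps, Python scripts to look and compute and a tool call to move; the robot and the scene stay as the last step left them, time stands still between calls to the robot, and variables do not carry over. Pictures are saved under pics/ and viewed, about 8 in all and at most 12, crops included, and the job is handed in when it is done.

Besides the shell and the picture viewer there is one more tool, called after ">>>" as name(argument=value, ...), one argument or row to a line, values as JSON. drive_tool: Moves the arm, as the interface text tells. Its arguments: {"type":"object","properties":{"linear":{"type":"array","items":{"type":"array","items":{"type":"number"}}},"yaw":{"type":"array","items":{"type":"number"}},"fingers":{"type":"number"},"squeeze":{"type":"number"}},"required":["linear","yaw"]}

```bash
ls; mkdir -p pics
python3 - <<'E'
from bench import env
import cv2,numpy as np
s=env.read_state();print(s)
for n in("scene","side"):
    c=env.read_camera(n);cv2.imwrite(f"pics/{n}0.png",c["color"][:,:,::-1]);np.savez(f"{n}0.npz",**c)
    print(n,c["fx"],c["fy"],c["cx"],c["cy"],c["view"].round(4).tolist())
E
```

```text
pics
{'time_s': 0.0, 'qpos': array([ 1.12679639,  0.41191691, -0.01273174,  1.59706381,  0.00561994,
        1.13433789, -0.08217356]), 'joint_vel': array([ 0.00028087,  0.00200741, -0.00029931,  0.00029334,  0.00190579,
       -0.00056899,  0.00067825]), 'joint_efforts': array([-8.89862840e-04, -6.00623560e+01,  6.82272892e-01, -2.99404460e+01,
        1.40110374e-02,  1.06606440e-02, -6.01736794e-07]), 'tcp_pos': array([ 0.22915864, -0.58091348,  0.23043431]), 'orientation': array([[ 9.30185761e-01,  3.67088412e-01, -7.40039173e-04],
       [ 3.67089134e-01, -9.30184529e-01,  1.51952141e-03],
       [-1.30574290e-04, -1.68509752e-03, -9.99998572e-01]]), 'ft_force': array([-0.02132471,  0.76649317,  0.19074336]), 'wrist_torque': array([ 0.03370727, -0.03756869, -0.02828656]), 'opening': 0.0852429977028163}
scene 513.1022789048434 513.1022789048434 315.6259586584358 242.1053004368537 [[-0.3576, 0.9338, -0.0102, 0.1884], [0.7046, 0.2626, -0.6592, -0.325], [-0.613, -0.2429, -0.7519, 1.3602], [0.0, 0.0, 0.0, 1.0]]
side 496.2209802323366 496.2209802323366 324.8891541158268 241.19927958921042 [[-0.7507, -0.6606, -0.0041, 0.4127], [-0.478, 0.5475, -0.6868, 0.3505], [0.456, -0.5136, -0.7268, 0.7776], [0.0, 0.0, 0.0, 1.0]]
```

View pics/scene0.png

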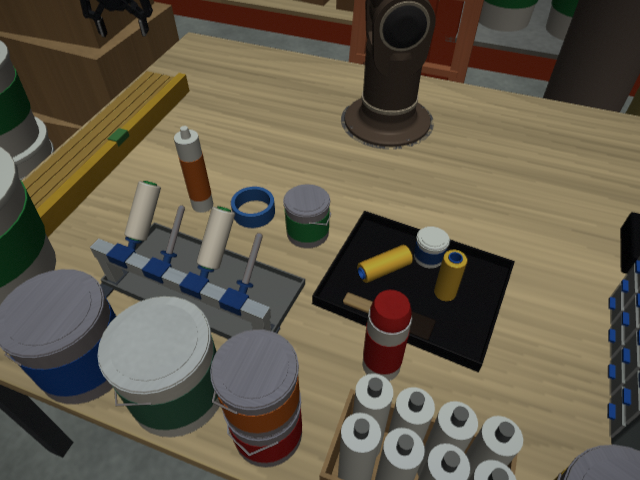

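View pics/side0.png

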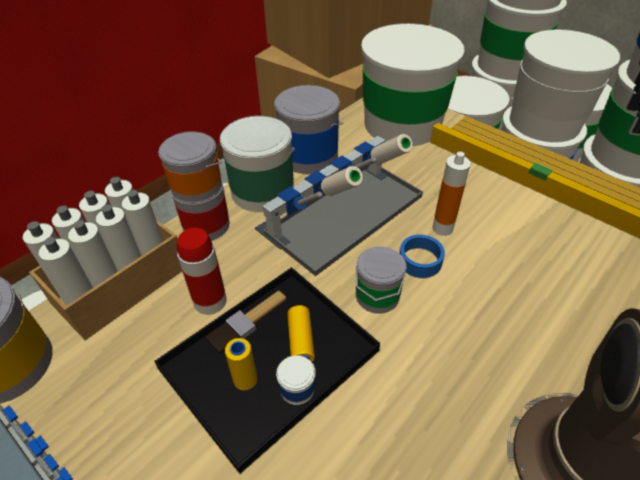

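The scene view shows the rack on the robot's right (-y). White sleeves sit on pegs at about (142,210) and (215,238), and the free rods are at (175,235) and (250,260). The tray is on the left, with the lying sleeve at (385,263), the standing one at (452,275) and the pot at (432,245). The side view agrees. Next I measure positions from depth.

```bash
cat > h.py <<'E'
import numpy as np,cv2
def cloud(c):
    v,u=np.mgrid[0:480,0:640];z=c["z_map"];P=np.stack([(u-c["cx"])/c["fx"]*z,(v-c["cy"])/c["fy"]*z,z],-1)
    V=np.linalg.inv(c["view"]);W=P@V[:3,:3].T+V[:3,3];W[z==0]=np.nan;return W
def ld(n):return dict(np.load(n))
def proj(c,p):
    q=c["view"][:3,:3]@np.array(p)+c["view"][:3,3];return c["fx"]*q[0]/q[2]+c["cx"],c["fy"]*q[1]/q[2]+c["cy"]
E
python3 - <<'E'
from h import *
np.set_printoptions(precision=3,suppress=True)
for n in("scene","side"):
    c=ld(n+"0.npz");W=cloud(c);hsv=cv2.cvtColor(c["color"],cv2.COLOR_RGB2HSV);H,S,V=cv2.split(hsv)
    print(n)
    def comps(m,lab,zr,mn=25):
        m=(m&(W[...,2]>zr[0])&(W[...,2]<zr[1])&(W[...,0]>.2)&(W[...,0]<.95)&(abs(W[...,1])<.75)).astype(np.uint8)
        k,L,st,ce=cv2.connectedComponentsWithStats(m)
        for i in range(1,k):
            if st[i,4]<mn:continue
            p=W[L==i];p2=p[:,:2]-p[:,:2].mean(0);w,vv=np.linalg.eigh(p2.T@p2/len(p))
            print(lab,ce[i].round(),st[i,4],"med",np.median(p,0),"min",np.percentile(p,2,0),"max",np.percentile(p,98,0),"dir",vv[:,1],"sd",np.sqrt(w))
    comps((H>18)&(H<30)&(S>180)&(V>90),"yel",(.0,.13),100)
    comps((H>100)&(H<125)&(S>120),"blue",(.03,.14))
    comps((H>45)&(H<85)&(S>110),"green",(.1,.22),8)
    comps((S<60)&(V>140),"white",(.09,.2),100)
    comps((V<45),"black",(.0,.035),300)
for uv in [(165,262),(182,208),(180,222),(172,240),(242,290),(258,236),(254,250),(246,272)]:
    c=ld("scene0.npz") if uv==(165,262) else c
    if uv==(165,262):W=cloud(c)
    print(uv,W[uv[1],uv[0]],c["color"][uv[1],uv[0]])
s=ld("scene0.npz")["color"][170:330,85:310,::-1];cv2.imwrite("pics/c1.png",cv2.resize(s,None,fx=3.5,fy=3.5,interpolation=2))
E
```

```text
scene
yel [140. 114.] 290 med [ 0.269 -0.573  0.054] min [ 0.204 -0.586  0.051] max [ 0.329 -0.562  0.057] dir [-1.    -0.017] sd [0.008 0.038]
yel [ 74. 178.] 810 med [ 0.525 -0.573  0.054] min [ 0.39  -0.585  0.051] max [ 0.638 -0.562  0.057] dir [-1.    -0.004] sd [0.008 0.074]
yel [387. 262.] 699 med [0.499 0.138 0.038] min [0.452 0.096 0.005] max [0.541 0.176 0.046] dir [-0.776  0.631] sd [0.013 0.031]
yel [454. 274.] 351 med [0.526 0.266 0.092] min [0.49  0.24  0.014] max [0.531 0.275 0.113] dir [-0.986 -0.167] sd [0.01 0.02]
blue [252. 202.] 483 med [ 0.439 -0.18   0.036] min [ 0.395 -0.224  0.03 ] max [ 0.483 -0.136  0.04 ] dir [-0.887 -0.461] sd [0.028 0.032]
blue [122. 252.] 457 med [ 0.7   -0.31   0.102] min [ 0.668 -0.331  0.087] max [ 0.717 -0.293  0.108] dir [-0.984  0.176] sd [0.011 0.016]
blue [428. 255.] 193 med [0.457 0.208 0.04 ] min [0.439 0.18  0.031] max [0.462 0.235 0.05 ] dir [-0.019  1.   ] sd [0.006 0.017]
blue [158. 267.] 506 med [ 0.706 -0.23   0.102] min [ 0.669 -0.252  0.088] max [ 0.723 -0.214  0.109] dir [-0.99   0.138] sd [0.011 0.016]
blue [455. 257.
[... 10386 characters left out ...]
6] max [ 0.491 -0.009  0.102] dir [-0.757 -0.653] sd [0.022 0.022]
white [ 22. 444.] 145 med [0.586 0.554 0.16 ] min [0.557 0.552 0.159] max [0.618 0.555 0.163] dir [-1.    -0.003] sd [0.001 0.018]
black [263. 369.] 17537 med [0.496 0.244 0.004] min [0.38  0.042 0.001] max [0.638 0.358 0.027] dir [0.131 0.991] sd [0.078 0.102]
(165, 262) [ 0.69  -0.225  0.101] [23 48 92]
(182, 208) [ 0.611 -0.221  0.165] [98 95 94]
(180, 222) [ 0.626 -0.221  0.143] [64 60 56]
(172, 240) [ 0.654 -0.226  0.122] [101 101 101]
(242, 290) [ 0.695 -0.07   0.097] [24 49 88]
(258, 236) [ 0.626 -0.065  0.166] [103 104 110]
(254, 250) [ 0.642 -0.066  0.147] [104 105 107]
(246, 272) [ 0.671 -0.071  0.119] [103 101 101]
```

View pics/c1.png

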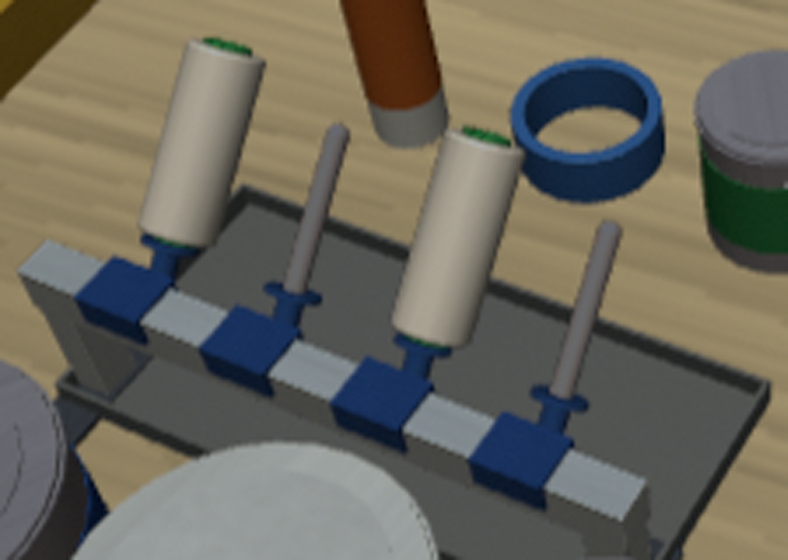

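The crop shows the free rods at crop pixels (315,210) and (585,310), with the collars at their lower ends. Next I fit cylinders to the rods and sleeves.

Run:
```python
from h import *
from scipy.optimize import least_squares as LS
np.set_printoptions(precision=4,suppress=True)
C=[ld(n+"0.npz") for n in("scene","side")];Ws=[cloud(c) for c in C]
def fit(P,p0,a0,r):
    # axis point offset + small dir change
    a0=a0/np.linalg.norm(a0);e1=np.cross(a0,[.3,.2,.9]);e1/=np.linalg.norm(e1);e2=np.cross(a0,e1)
    f=lambda q:(lambda a:np.linalg.norm(np.cross(P-(p0+q[0]*e1+q[1]*e2),a),axis=1)-r)((lambda a:a/np.linalg.norm(a))(a0+q[2]*e1+q[3]*e2))
    s=LS(f,[0,0,0,0],loss="soft_l1",f_scale=.002)
    q=s.x;a=a0+q[2]*e1+q[3]*e2;a/=np.linalg.norm(a);p=p0+q[0]*e1+q[1]*e2
    return p,a,np.sqrt(np.mean(s.fun**2)),(P-p)@a
ang=.077;a=np.array([-np.cos(ang),np.sin(ang),1])/2**.5
for nm,O in(("p_mid",[.69,-.226,.101]),("p_end",[.70,-.069,.101])):
    O=np.array(O)
    for sel in([0],[1],[0,1]):
        P=np.concatenate([W.reshape(-1,3) for W in [Ws[i] for i in sel]]);P=P[~np.isnan(P[:,0])]
        t=(P-O)@a;d=np.linalg.norm(np.cross(P-O,a),axis=1);M=P[(t>.012)&(t<.1)&(d<.018)]
        if len(M)<20:print(nm,sel,"few",len(M));continue
        p,ax,e,t=fit(M,O,a,.006);k=(.101-p[2])/ax[2]
        print(nm,sel,len(M),"rms",e,"axis",ax,"yaw",np.arctan2(ax[1],-ax[0]),"elev",np.degrees(np.arcsin(ax[2])),"O@.101",p+k*ax,"tip",p+np.percentile(t,99.5)*ax)
def yl(c,W,x0,x1,y0,y1):
    H,S,V=cv2.split(cv2.cvtColor(c["color"],cv2.COLOR_RGB2HSV));m=(H>18)&(H<30)&(S>180)&(W[...,0]>x0)&(W[...,0]<x1)&(W[...,1]>y0)&(W[...,1]<y1)&(W[...,2]>.01)
    return W[m]
for nm,b,p0,a0 in(("stand",(.45,.6,.22,.3),[.51,.257,.06],[0,0,1]),("lying",(.42,.57,.07,.2),[.495,.135,.026],[-.76,.65,0])):
  for sel in([0],[1],[0,1]):
    M=np.concatenate([yl(C[i],Ws[i],*b) for i in sel]);p,ax,e,t=fit(M,np.array(p0),np.array(a0,float),.021)
    lo,hi=np.percentile(t,[.5,99.5]);print(nm,sel,len(M),"rms",e,"axis",ax,"mid",p+(lo+hi)/2*ax,"len",hi-lo)
```

```text
p_mid [0] 356 rms 0.0025289636456932003 axis [-0.7263  0.0388  0.6863] yaw 0.05340866047219059 elev 43.339695624270234 O@.101 [ 0.6704 -0.2293  0.101 ] tip [ 0.608 -0.226  0.16 ]
p_mid [1] 92 rms 0.0017974580588604539 axis [-0.7649  0.0839  0.6386] yaw 0.10927422033340381 elev 39.69018454717451 O@.101 [ 0.676  -0.2307  0.101 ] tip [ 0.6074 -0.2231  0.1583]
p_mid [0, 1] 448 rms 0.0024380170305951655 axis [-0.7354  0.051   0.6757] yaw 0.06924665573191882 elev 42.5067857702433 O@.101 [ 0.6718 -0.2295  0.101 ] tip [ 0.6079 -0.2251  0.1596]
p_end [0] 386 rms 0.0025182458865090534 axis [-0.7043  0.0678  0.7066] yaw 0.09597855202323964 elev 44.959610747522035 O@.101 [ 0.693  -0.0681  0.101 ] tip [ 0.6263 -0.0616  0.168 ]
p_end [1] 140 rms 0.002518138198290758 axis [-0.7244  0.1036  0.6816] yaw 0.14205043207550733 elev 42.96587473761073 O@.101 [ 0.6904 -0.0639  0.101 ] tip [ 0.6235 -0.0544  0.1639]
p_end [0, 1] 526 rms 0.002719903254543213 axis [-0.7038  0.0653  0.7073] yaw 0.09257828091958166 elev 45.01876735055029 O@.101 [ 0.6916 -0.0665  0.101 ] tip [ 0.6257 -0.0604  0.1672]
stand [0] 913 rms 0.0016685291613472706 axis [-0.0056  0.0022  1.    ] mid [0.509  0.2569 0.0625] len 0.10174666913264305
stand [1] 1020 rms 0.006099227865756473 axis [-0.0011 -0.0096  1.    ] mid [0.5103 0.2581 0.0616] len 0.10221422335475921
stand [0, 1] 1933 rms 0.004629748826646312 axis [-0.0029 -0.0048  1.    ] mid [0.5095 0.2575 0.0621] len 0.10215725693805877
lying [0] 771 rms 0.001458555291784852 axis [-0.7443  0.6678 -0.0028] mid [0.4939 0.1313 0.0228] len 0.10283155051569462
lying [1] 1092 rms 0.0011591693035438886 axis [-0.7407  0.6718 -0.0012] mid [0.4927 0.1349 0.0224] len 0.10266579519401506
lying [0, 1] 1863 rms 0.001427614763706028 axis [-0.74    0.6726 -0.0029] mid [0.4933 0.1332 0.0225] len 0.10515289016837745
```

Run:
```python
from h import *
from scipy.optimize import least_squares as LS
np.set_printoptions(precision=4,suppress=True)
C=[ld(n+"0.npz") for n in("scene","side")];Ws=[cloud(c) for c in C]
ang=.078;a=np.array([-np.cos(ang),np.sin(ang),1])/2**.5;r=np.array([np.sin(ang),np.cos(ang),0]);n=np.cross(a,r)
if n[2]<0:n=-n
for nm,O in(("p_mid",[.677,-.228,.101]),("p_end",[.69,-.068,.101])):
  O=np.array(O)
  for i in(0,1):
    W=Ws[i];sat=C[i]["color"].astype(int);g=(sat.max(-1)-sat.min(-1))<25
    P=W[g&~np.isnan(W[...,0])];q=O.copy()
    for gate in(.02,.012,.010):
        t=(P-q)@a;dr=(P-q)@r;dn=(P-q)@n;M=P[(t>.02)&(t<.08)&(abs(dr)<gate)&(abs(dn)<gate+.003)]
        if len(M)<15:break
        s=LS(lambda x:np.linalg.norm(np.cross(M-q-x[0]*r-x[1]*n,a),axis=1)-.006,[0,0],loss="soft_l1",f_scale=.001);q=q+s.x[0]*r+s.x[1]*n
    q=q+a*(.101-q[2])/a[2]
    t=(P-q)@a;d=np.linalg.norm(np.cross(P-q,a),axis=1);k=t[(d<.009)&(t<.12)]
    print(nm,i,len(M),"rms",np.sqrt(np.mean(s.fun**2)),"O",q,"tip s",np.sort(k)[-4:])
# white sleeves
for nm,m0 in(("w1",[.64,-.305,.14]),("w2",[.65,-.145,.14])):
    for i in(0,1):
        W=Ws[i];c=C[i]["color"].astype(int);P=W[((c.max(-1)-c.min(-1))<50)&(c.min(-1)>100)];q=np.array(m0)
        t=(P-q)@a;d=np.linalg.norm(np.cross(P-q,a),axis=1);M=P[(abs(t)<.05)&(d<.035)]
        s=LS(lambda x:np.linalg.norm(np.cross(M-q-x[0]*r-x[1]*n,a),axis=1)-.021,[0,0],loss="soft_l1",f_scale=.001);q=q+s.x[0]*r+s.x[1]*n
        print(nm,i,len(M),np.sqrt(np.mean(s.fun**2)),"axis pt at .101 after +4mm n:",q+.004*n+a*(.101-(q+.004*n)[2])/a[2])
```

```text
p_mid 0 226 rms 0.002327167520063132 O [ 0.6805 -0.2268  0.101 ] tip s [0.0959 0.0967 0.0968 0.0975]
p_mid 1 71 rms 0.0010146559902693083 O [ 0.6676 -0.2284  0.101 ] tip s [0.0872 0.0873 0.089  0.0897]
p_end 0 243 rms 0.0022375750218342552 O [ 0.693  -0.0672  0.101 ] tip s [0.0961 0.0965 0.0969 0.0973]
p_end 1 86 rms 0.0007120131131561804 O [ 0.6801 -0.069   0.101 ] tip s [0.0884 0.0885 0.0886 0.0889]
w1 0 859 0.0014200130457126662 axis pt at .101 after +4mm n: [ 0.6614 -0.3102  0.101 ]
w1 1 218 0.0011534854993259871 axis pt at .101 after +4mm n: [ 0.6607 -0.3083  0.101 ]
w2 0 995 0.001328242179294053 axis pt at .101 after +4mm n: [ 0.6737 -0.1506  0.101 ]
w2 1 227 0.0007952919333532279 axis pt at .101 after +4mm n: [ 0.6737 -0.1491  0.101 ]
```

>>> drive_tool(
  linear=[
    [0,0,-30],
    [0,0,-90],
    [0,-60,-100],
    [20,-110,-100],
    [40,-160,-100],
  ],
  yaw=[0,0,0,0,0],
)

```text
time_s: 0.72
tcp_pos: [0.2075, -0.4161, 0.3311]
orientation: [[0.93, 0.367, -0.0], [0.367, -0.93, 0.0], [-0.0, -0.0, -1.0]]
ft_force: [0.4, -0.5, 0.3]
opening: 0.0855
```

>>> drive_tool(
  linear=[
    [50,-30,0],
    [100,-65,0],
    [150,-105,0],
    [198,-145,0],
    [245,-185,0],
    [290,-228,0],
    [335,-272,0],
    [380,-318,0],
    [423,-364,10],
    [465,-412,30],
    [500,-460,60],
    [528,-515,80],
  ],
  yaw=[0,0,0,0.05,0.1,0.15,0.2,0.25,0.3,0.35,0.4,0.454],
  fingers=100,
  squeeze=20,
)

```text
time_s: 2.22
tcp_pos: [0.5089, 0.2424, 0.2542]
orientation: [[0.997, -0.082, -0.001], [-0.082, -0.997, -0.001], [-0.001, 0.001, -1.0]]
ft_force: [0.8, -0.1, -0.3]
opening: 0.0856
```

Run:
```python
from bench import env
import cv2,numpy as np
c=env.read_camera("wrist");cv2.imwrite("pics/w1.png",c["color"][:,:,::-1]);np.savez("w1.npz",**c)
s=env.read_state();print(s["tcp_pos"],s["orientation"].round(3).tolist(),s["time_s"])
print(c["fx"],c["cx"],c["cy"],c["view"].round(3).tolist())
```

```text
[0.50572944 0.2516941  0.25195792] [[0.997, -0.075, -0.005], [-0.075, -0.997, 0.005], [-0.005, -0.004, -1.0]] 2.275
371.64829954431775 315.5037401857391 238.62925196759656 [[-0.082, -0.997, -0.0, 0.282], [-0.957, 0.079, 0.279, 0.425], [-0.278, 0.023, -0.96, 0.536], [0.0, 0.0, 0.0, 1.0]]
```

View pics/w1.png

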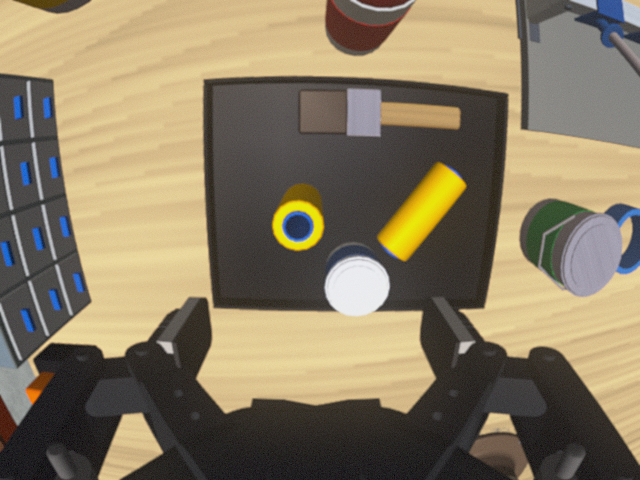

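The wrist view puts the standing sleeve's top at (298,226), with the pot at (357,285) and the lying sleeve at (422,212). That agrees with the fit to about 3 mm, so I descend and grip.

>>> drive_tool(
  linear=[
    [0,0,0],
    [0,0,50],
    [0,0,105],
    [0,0,155],
    [0,0,185],
    [0,0,196],
    [0,0,196],
  ],
  yaw=[0,0,0,0,0,0,0],
)

```text
time_s: 3.15
tcp_pos: [0.5088, 0.2407, 0.0603]
orientation: [[0.997, -0.079, 0.0], [-0.079, -0.997, -0.0], [0.0, 0.0, -1.0]]
ft_force: [-0.9, 0.1, 0.2]
opening: 0.0855
```

>>> drive_tool(
  linear=[
    [0,0,0],
    [0,0,0],
    [0,0,0],
    [0,0,0],
    [0,0,0],
  ],
  yaw=[0,0,0,0,0],
  fingers=0,
  squeeze=25,
)

```text
time_s: 3.78
tcp_pos: [0.509, 0.2416, 0.061]
orientation: [[0.997, -0.078, 0.002], [-0.078, -0.997, 0.0], [0.001, -0.0, -1.0]]
ft_force: [-0.1, -1.8, 6.6]
opening: 0.0378
```

>>> drive_tool(
  linear=[
    [0,0,-20],
    [0,0,-75],
    [0,0,-135],
    [0,0,-195],
    [0,0,-240],
    [-5,60,-240],
    [-10,120,-240],
    [-10,180,-240],
    [-10,240,-240],
    [-10,300,-240],
    [-10,360,-240],
    [-10,400,-240],
  ],
  yaw=[0,0,0,0,0,0,0,0,0,0,0,0],
)

```text
time_s: 5.28
tcp_pos: [0.4662, -0.1591, 0.3011]
orientation: [[0.997, -0.08, 0.001], [-0.08, -0.997, -0.001], [0.001, 0.001, -1.0]]
ft_force: [0.7, 1.4, -0.9]
opening: 0.0375
```

>>> drive_tool(
  linear=[
    [0,40,0],
    [0,63,0],
    [0,63,0],
    [0,63,0],
  ],
  yaw=[0,0,0,0],
)

```text
time_s: 5.78
tcp_pos: [0.4624, -0.2179, 0.3006]
orientation: [[0.997, -0.077, 0.001], [-0.077, -0.997, 0.0], [0.0, -0.001, -1.0]]
ft_force: [-0.4, -0.2, -0.2]
opening: 0.0375
```

```bash
cat > look.py <<'E'
import sys;from bench import env;from h import *
from scipy.optimize import least_squares as LS
np.set_printoptions(precision=4,suppress=True)
def held(tag,a0=(0,0,1),rad=.06,cams=("scene","side"),rr=.021):
    s=env.read_state();T=s["tcp_pos"];print("tcp",T,"open",round(s["opening"],4),"F",s["ft_force"],"t",s["time_s"],"yaw",np.arctan2(s["orientation"][1,0],s["orientation"][0,0]))
    Ms=[]
    for n in cams:
        c=env.read_camera(n);np.savez(f"{n}_{tag}.npz",**c);cv2.imwrite(f"pics/{n}_{tag}.png",c["color"][:,:,::-1])
        W=cloud(c);H,S,V=cv2.split(cv2.cvtColor(c["color"],cv2.COLOR_RGB2HSV))
        m=(H>18)&(H<30)&(S>180)&(np.linalg.norm(W-T,axis=-1)<.13);Ms.append(W[m])
    for lab,M in list(zip(cams,Ms))+[("both",np.concatenate(Ms))]:
        if len(M)<40:print(lab,"few",len(M));continue
        a=np.array(a0,float);a/=np.linalg.norm(a);e1=np.cross(a,[.1,.99,.1]);e1/=np.linalg.norm(e1);e2=np.cross(a,e1);p0=T+[0,0,.02]
        g=lambda q:(p0+q[0]*e1+q[1]*e2,(lambda v:v/np.linalg.norm(v))(a+q[2]*e1+q[3]*e2))
        f=lambda q:(lambda p,d:np.linalg.norm(np.cross(M-p,d),axis=1)-rr)(*g(q))
        r=LS(f,[0]*4,loss="soft_l1",f_scale=.0015);p,d=g(r.x);t=(M-p)@d;lo,hi=np.percentile(t,[.5,99.5])
        print(lab,len(M),"rms",np.sqrt(np.mean(r.fun**2)),"axis",d,"lo end",p+lo*d,"hi end",p+hi*d,"len",hi-lo)
if __name__=="__main__":held(sys.argv[1],eval(sys.argv[2]) if len(sys.argv)>2 else (0,0,1))
E
python3 look.py a
```

```text
tcp [ 0.4624 -0.2179  0.3006] open 0.0375 F [-0.3747 -0.1689 -0.176 ] t 5.775 yaw -0.07682482418338918
scene 960 rms 0.0014012451868961663 axis [0.002  0.0172 0.9998] lo end [ 0.4607 -0.2178  0.2513] hi end [ 0.4609 -0.2161  0.3515] len 0.10020587626107258
side 923 rms 0.0027925570489386793 axis [0.0213 0.0077 0.9997] lo end [ 0.461  -0.216   0.2499] hi end [ 0.4635 -0.2151  0.3676] len 0.11772894765896741
both 1883 rms 0.002339883223672958 axis [0.0114 0.0027 0.9999] lo end [ 0.4605 -0.2167  0.2504] hi end [ 0.4618 -0.2164  0.364 ] len 0.11368557239019142
```

>>> drive_tool(
  linear=[
    [60,-2,0],
    [110,-3,20],
    [147,-4,50],
    [147,-4,75],
    [147,-4,75],
    [147,-4,75],
  ],
  yaw=[0,0,0,0,0,0],
)

```text
time_s: 6.62
tcp_pos: [0.6094, -0.2263, 0.2264]
orientation: [[0.997, -0.078, 0.001], [-0.078, -0.997, -0.0], [0.001, 0.0, -1.0]]
ft_force: [0.3, -0.6, -0.8]
opening: 0.0379
```

```bash
python3 look.py b
python3 - <<'E'
import cv2,numpy as np
a=cv2.imread("pics/scene_b.png")[110:270,110:270];b=cv2.imread("pics/side_b.png")[80:240,290:450]
cv2.imwrite("pics/cb.png",cv2.resize(np.hstack([a,b]),None,fx=2.5,fy=2.5,interpolation=2))
E
```

```text
tcp [ 0.6094 -0.2263  0.2264] open 0.0379 F [ 0.324  -0.6171 -0.7815] t 6.625 yaw -0.07765235622676753
scene 885 rms 0.002325144888953164 axis [-0.0037  0.0151  0.9999] lo end [ 0.608  -0.2263  0.1774] hi end [ 0.6076 -0.2248  0.2778] len 0.1004141432880011
side 733 rms 0.0019593449445438837 axis [0.0175 0.0078 0.9998] lo end [ 0.6083 -0.2249  0.1763] hi end [ 0.6102 -0.224   0.2896] len 0.11333217912388499
both 1618 rms 0.002279392931262959 axis [0.0064 0.0056 1.    ] lo end [ 0.6078 -0.2257  0.1771] hi end [ 0.6085 -0.2251  0.2868] len 0.10970856994191604
```

View pics/cb.png

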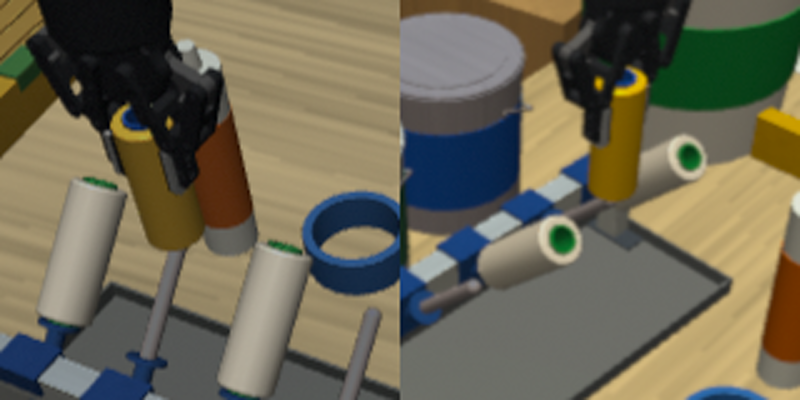

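The sleeve hangs upright just above the peg tip in both views (rod at (175,265) in the left crop). I lower it about 17 mm to hook the tip into the bore.

>>> drive_tool(
  linear=[
    [1,-1,8],
    [1,-1,13],
    [1,-1,17],
    [1,-1,17],
  ],
  yaw=[0,0,0,0],
)

```text
time_s: 7.22
tcp_pos: [0.6114, -0.2261, 0.2087]
orientation: [[0.997, -0.078, 0.003], [-0.078, -0.997, -0.001], [0.003, 0.0, -1.0]]
ft_force: [3.9, -1.0, 0.8]
opening: 0.0379
```

>>> drive_tool(
  linear=[
    [-10,0,1],
    [-20,0,4],
    [-29,0,8],
    [-37,0,13],
    [-45,0,19],
    [-53,0,26],
    [-53,0,26],
  ],
  yaw=[0,0,0,0,0,0,0],
)

```text
time_s: 8.1
tcp_pos: [0.5558, -0.2217, 0.1811]
orientation: [[0.997, -0.078, -0.003], [-0.078, -0.997, 0.0], [-0.003, -0.0, -1.0]]
ft_force: [-0.0, 1.1, -0.7]
opening: 0.0374
```

```bash
python3 look.py c "(-.7,.05,.7)"
```

```text
tcp [ 0.5558 -0.2217  0.1811] open 0.0374 F [-0.0177  1.1341 -0.6599] t 8.1 yaw -0.07850177618919107
scene 1096 rms 0.002282092097775203 axis [-0.7107  0.0673  0.7003] lo end [ 0.6104 -0.2263  0.1526] hi end [ 0.5406 -0.2196  0.2215] len 0.09827964732255982
side 491 rms 0.0075996805072977335 axis [-0.6852  0.06    0.7259] lo end [ 0.6098 -0.2244  0.1522] hi end [ 0.5287 -0.2173  0.2381] len 0.11827015853662665
both 1587 rms 0.0047363961593712665 axis [-0.7062  0.0595  0.7055] lo end [ 0.6102 -0.2253  0.1524] hi end [ 0.5342 -0.2189  0.2283] len 0.10763431319764785
```

The tilt worked. The sleeve is at 45° and on the peg's axis to within its 4 mm play. Now I slide it down, with about 74 mm to go.

>>> drive_tool(
  linear=[
    [2,0,-2],
    [10,0,6],
    [18,0,14],
    [26,0,22],
    [34,0,30],
    [42,0,38],
    [48,0,44],
    [53,0,49],
    [53,0,49],
  ],
  yaw=[0,0,0,0,0,0,0,0,0],
)

```text
time_s: 9.32
tcp_pos: [0.6094, -0.2258, 0.1326]
orientation: [[0.997, -0.078, -0.002], [-0.078, -0.997, 0.0], [-0.002, 0.0, -1.0]]
ft_force: [-2.5, 0.8, -0.1]
opening: 0.0377
```

```bash
python3 look.py d "(-.7,.05,.7)"
```

```text
tcp [ 0.6094 -0.2258  0.1326] open 0.0377 F [-2.5487  0.8383 -0.0892] t 9.325 yaw -0.07826815491081053
scene 1059 rms 0.0029295012668949395 axis [-0.7093  0.0664  0.7018] lo end [ 0.6636 -0.2302  0.1047] hi end [ 0.5938 -0.2237  0.1738] len 0.09836558594780538
side 264 rms 0.009551002428569565 axis [-0.6927  0.0629  0.7185] lo end [ 0.6617 -0.2287  0.1061] hi end [ 0.5829 -0.2215  0.1878] len 0.11377086469230926
both 1323 rms 0.005025093474797591 axis [-0.7071  0.0702  0.7036] lo end [ 0.6635 -0.2302  0.1048] hi end [ 0.5879 -0.2227  0.1799] len 0.10681447513863432
```

>>> drive_tool(
  linear=[
    [1,0,1],
    [2,0,2],
    [3,0,3],
    [3,0,3],
  ],
  yaw=[0,0,0,0],
)

```text
time_s: 9.93
tcp_pos: [0.6098, -0.226, 0.1325]
orientation: [[0.997, -0.079, -0.006], [-0.079, -0.997, -0.001], [-0.006, 0.001, -1.0]]
ft_force: [-22.6, 4.4, 25.9]
opening: 0.0378
```

>>> drive_tool(
  linear=[
    [-2,0,-2],
    [-2,0,-2],
    [-2,0,-2],
    [-2,0,-2],
  ],
  yaw=[0,0,0,0],
  fingers=70,
)

```text
time_s: 10.42
tcp_pos: [0.6113, -0.2259, 0.1317]
orientation: [[0.997, -0.078, 0.0], [-0.078, -0.997, 0.0], [0.0, -0.0, -1.0]]
ft_force: [0.2, 0.5, -0.4]
opening: 0.0598
```

>>> drive_tool(
  linear=[
    [0,0,-30],
    [0,0,-90],
    [0,0,-150],
    [0,0,-180],
    [0,0,-180],
  ],
  yaw=[0,0,0,0,0],
)

```text
time_s: 11.05
tcp_pos: [0.6125, -0.2259, 0.315]
orientation: [[0.997, -0.078, 0.005], [-0.078, -0.997, -0.002], [0.005, 0.001, -1.0]]
ft_force: [-0.3, -0.2, -1.3]
opening: 0.0598
```

Run:
```python
import look;from look import *
s=env.read_state();print(s["tcp_pos"],s["opening"],s["time_s"])
# fit on-peg sleeve: fake T
T=np.array([.62,-.225,.14])
c=env.read_camera("scene");W=cloud(c);H,S,V=cv2.split(cv2.cvtColor(c["color"],cv2.COLOR_RGB2HSV))
M=W[(H>18)&(H<30)&(S>180)&(np.linalg.norm(W-T,axis=-1)<.1)]
O=np.array([.6674,-.229,.101]);a=np.array([-.705,.0551,.707]);r=np.array([.078,.997,0]);n=np.cross(a,r);n*=np.sign(n[2])
f=lambda q:np.linalg.norm(np.cross(M-O-q[0]*r-q[1]*n,(lambda d:d/np.linalg.norm(d))(a+q[2]*r+q[3]*n)),axis=1)-.021
q=LS(f,[0]*4,loss="soft_l1",f_scale=.0015).x;t=(M-O)@a;print("off r,n,tilt",q,"t range",np.percentile(t,[.5,50,99.5]),len(M))
cv2.imwrite("pics/e.png",c["color"][:,:,::-1])
```

```text
[ 0.6125 -0.2259  0.315 ] 0.05976528592322656 11.05
off r,n,tilt [-0.0011 -0.0039 -0.0083  0.0003] t range [0.0051 0.0556 0.1056] 1255
```

Sleeve 1 is home: its middle is about 55 mm up the peg, with 4 mm sag, at rest and released. Next is the lying sleeve.

>>> drive_tool(
  linear=[
    [-22,-50,0],
    [-44,-100,0],
    [-66,-150,0],
    [-88,-200,0],
    [-110,-250,0],
    [-132,-300,10],
    [-150,-345,40],
    [-156,-356,80],
    [-156,-356,120],
    [-156,-356,120],
    [-156,-356,120],
  ],
  yaw=[0,0,0.08,0.18,0.28,0.38,0.48,0.58,0.65,0.655,0.655],
  fingers=100,
)

```text
time_s: 12.48
tcp_pos: [0.4837, 0.1413, 0.1926]
orientation: [[0.742, -0.67, -0.0], [-0.67, -0.742, 0.0], [-0.0, -0.0, -1.0]]
ft_force: [-0.2, 0.3, 0.7]
opening: 0.0855
```

Run:
```python
from look import *
s=env.read_state();print(s["tcp_pos"],np.arctan2(s["orientation"][1,0],s["orientation"][0,0]),s["time_s"],s["qpos"])
c=env.read_camera("wrist");cv2.imwrite("pics/w2.png",c["color"][:,:,::-1]);W=c["view"]
# back-project yellow fisheye pixels with depth
H,S,V=cv2.split(cv2.cvtColor(c["color"],cv2.COLOR_RGB2HSV));m=(H>18)&(H<32)&(S>150)&(V>80)
v,u=np.nonzero(m);z=c["z_map"][v,u];x=(u-c["cx"])/c["fx"];y=(v-c["cy"])/c["fy"];th=np.hypot(x,y);k=np.tan(th)/np.maximum(th,1e-6)
P=np.stack([x*k*z,y*k*z,z],1);Vi=np.linalg.inv(W);P=P@Vi[:3,:3].T+Vi[:3,3]
M=P[(z>0)&(np.linalg.norm(P-[.49,.135,.03],axis=1)<.08)];print(len(M))
p0=np.array([.4933,.133,.026]);a=np.array([-.742,.67,0]);e=np.array([.67,.742,0])
g=lambda q:(p0+q[0]*e+np.array([0,0,q[1]]),(lambda d:d/np.linalg.norm(d))(a+q[2]*e))
r=LS(lambda q:(lambda p,d:np.linalg.norm(np.cross(M-p,d),axis=1)-.021)(*g(q)),[0,0,0],loss="soft_l1",f_scale=.0015);p,d=g(r.x);t=(M-p)@d
lo,hi=np.percentile(t,[.5,99.5]);print("rms",np.sqrt(np.mean(r.fun**2)),"mid",p+(lo+hi)/2*d,"len",hi-lo,"angle",np.arctan2(-d[1],-d[0]))
```

```text
[0.4837 0.1413 0.1926] -0.7340958386414311 12.475 [ 0.073   0.297  -0.545   1.9036  0.1822  0.9897 -2.8581]
6045
rms 0.0009837702202083957 mid [0.4914 0.1307 0.0233] len 0.10213345453700332 angle -0.7314743331989856
```

>>> drive_tool(
  linear=[
    [0,0,0],
    [0,0,40],
    [0,0,80],
    [0,0,80],
  ],
  yaw=[-0.1,-0.1,-0.1,-0.1],
)

```text
time_s: 13.02
tcp_pos: [0.4826, 0.1405, 0.1112]
orientation: [[0.806, -0.592, -0.003], [-0.592, -0.806, -0.001], [-0.002, 0.002, -1.0]]
ft_force: [-0.6, 0.2, -0.4]
opening: 0.0854
```

Run:
```python
from look import *
s=env.read_state();print(s["tcp_pos"],np.arctan2(s["orientation"][1,0],s["orientation"][0,0]),s["time_s"],s["qpos"].round(3))
```

```text
[0.4826 0.1405 0.1112] -0.6340202804950272 13.025 [ 0.019  0.4   -0.493  1.987  0.255  0.818 -2.822]
```

>>> drive_tool(
  linear=[
    [0,0,45],
    [0,0,80],
    [0,0,95],
    [0,0,99],
    [0,0,99],
  ],
  yaw=[0,0,0,0,0],
)

```text
time_s: 13.65
tcp_pos: [0.4844, 0.1416, 0.0143]
orientation: [[0.806, -0.592, 0.002], [-0.592, -0.806, 0.001], [0.001, -0.002, -1.0]]
ft_force: [0.1, -0.4, -0.2]
opening: 0.0852
```

>>> drive_tool(
  linear=[
    [0,0,0],
    [0,0,0],
    [0,0,0],
    [0,0,0],
    [0,0,0],
    [0,0,-15],
    [0,0,-60],
    [0,0,-120],
    [0,0,-180],
    [0,0,-240],
    [0,0,-240],
  ],
  yaw=[0,0,0,0,0,0,0,0,0,0,0],
  fingers=0,
  squeeze=25,
)

```text
time_s: 15.02
tcp_pos: [0.4855, 0.1423, 0.2586]
orientation: [[0.806, -0.592, 0.009], [-0.592, -0.806, 0.002], [0.006, -0.008, -1.0]]
ft_force: [0.1, 0.0, -1.3]
opening: 0.0393
```

```bash
python3 look.py f "(-.8,.6,0)"
```

```text
tcp [0.4855 0.1423 0.2586] open 0.0393 F [ 0.0677  0.0071 -1.2774] t 15.025 yaw -0.6330866592868003
scene 808 rms 0.0042873394084363674 axis [-0.7466  0.6653  0.0064] lo end [0.5346 0.0992 0.2672] hi end [0.4602 0.1655 0.2678] len 0.0996301637012083
side 1216 rms 0.008372374256235292 axis [-0.754   0.6568  0.0057] lo end [0.5141 0.1179 0.2642] hi end [0.4544 0.1699 0.2647] len 0.0791402804731123
both 2024 rms 0.007065751466679853 axis [-0.7518  0.6588 -0.0271] lo end [0.535  0.0996 0.267 ] hi end [0.4546 0.17   0.2641] len 0.10694476153696869
```

>>> drive_tool(
  linear=[
    [55,15,0],
    [110,30,0],
    [165,45,0],
    [215,60,0],
    [250,69,0],
    [257,71,20],
    [257,71,43],
    [257,71,43],
    [257,71,43],
  ],
  yaw=[-0.05,-0.2,-0.35,-0.5,-0.62,-0.648,-0.648,-0.648,-0.648],
  squeeze=20,
)

```text
time_s: 16.25
tcp_pos: [0.6482, -0.0671, 0.2098]
orientation: [[1.0, 0.016, -0.001], [0.016, -1.0, 0.0], [-0.001, -0.0, -1.0]]
ft_force: [-0.1, -0.2, -0.3]
opening: 0.0393
```

```bash
python3 look.py g "(-1,.08,0)"
python3 - <<'E'
import cv2,numpy as np
a=cv2.imread("pics/scene_g.png")[130:330,160:360];b=cv2.imread("pics/side_g.png")[100:300,220:420]
cv2.imwrite("pics/cg.png",cv2.resize(np.hstack([a,b]),None,fx=2,fy=2,interpolation=2))
E
```

```text
tcp [ 0.6482 -0.0671  0.2098] open 0.0393 F [-0.0589 -0.1862 -0.3332] t 16.25 yaw 0.015715810281381453
scene 1036 rms 0.002368085777974896 axis [-0.9963  0.0851  0.0152] lo end [ 0.7136 -0.0722  0.2178] hi end [ 0.6326 -0.0653  0.219 ] len 0.0813503989283274
side 527 rms 0.013261587123173883 axis [-0.9973  0.0695 -0.0229] lo end [ 0.7096 -0.0696  0.2212] hi end [ 0.6086 -0.0626  0.2189] len 0.10120477547990725
both 1563 rms 0.008122029418592115 axis [-0.9958  0.0895  0.0187] lo end [ 0.7136 -0.072   0.2177] hi end [ 0.6091 -0.0626  0.2197] len 0.10496545841620164
```

View pics/cg.png

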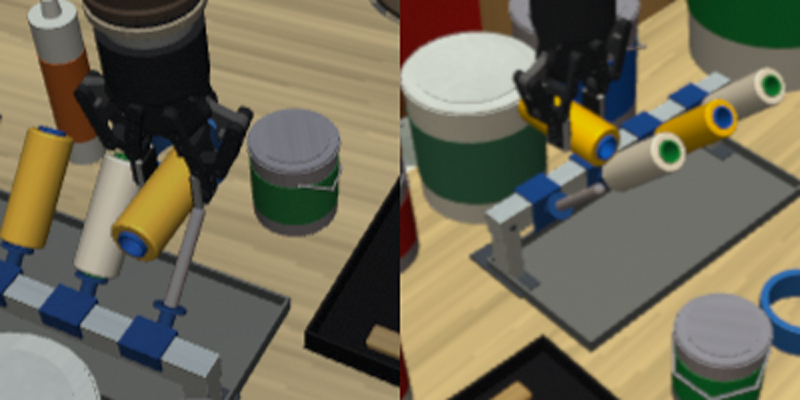

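The scene crop shows the sleeve held level over the end peg, its near end above the tip and its axis in the peg's plane. I press down so the peg tip tilts it.

>>> drive_tool(
  linear=[
    [0,0,15],
    [0,0,27],
    [0,0,31],
    [0,0,34],
    [0,0,37],
    [0,0,40],
    [0,0,40],
  ],
  yaw=[0,0,0,0,0,0,0],
)

```text
time_s: 17.23
tcp_pos: [0.6498, -0.0675, 0.1711]
orientation: [[1.0, 0.015, 0.003], [0.015, -1.0, 0.001], [0.003, -0.0, -1.0]]
ft_force: [2.7, 2.3, 4.6]
opening: 0.0386
```

```bash
python3 look.py i "(-1,.08,.2)"
```

```text
tcp [ 0.6498 -0.0675  0.1711] open 0.0386 F [2.6791 2.3092 4.5767] t 17.225 yaw 0.015208595591070476
scene 771 rms 0.0024393503288129255 axis [-0.9901  0.0049  0.1401] lo end [ 0.7155 -0.0674  0.1712] hi end [ 0.6283 -0.067   0.1836] len 0.08812401828253932
side 535 rms 0.013351353854376573 axis [-0.9938 -0.0087  0.1109] lo end [ 0.7133 -0.0654  0.1738] hi end [ 0.6102 -0.0663  0.1853] len 0.10369272165032972
both 1306 rms 0.008869492667438842 axis [-0.9904  0.0039  0.1379] lo end [ 0.7153 -0.0669  0.1714] hi end [ 0.6109 -0.0665  0.1859] len 0.10548153729129217
```

>>> drive_tool(
  linear=[
    [0,0,3],
    [0,0,6],
    [0,0,9],
    [0,0,12],
    [0,0,12],
  ],
  yaw=[0,0,0,0,0],
)

```text
time_s: 17.95
tcp_pos: [0.6514, -0.0675, 0.1597]
orientation: [[1.0, 0.015, 0.006], [0.015, -1.0, 0.001], [0.006, -0.001, -1.0]]
ft_force: [8.0, 3.4, 5.9]
opening: 0.039
```

```bash
python3 look.py j "(-.8,.0,.5)"
```

```text
tcp [ 0.6514 -0.0675  0.1597] open 0.039 F [8.0187 3.4276 5.8994] t 17.95 yaw 0.015164365006185801
scene 760 rms 0.002872199625920385 axis [-0.8923  0.0037  0.4514] lo end [ 0.7105 -0.0672  0.1421] hi end [ 0.6291 -0.0669  0.1833] len 0.09122172840622976
side 480 rms 0.010429973194236886 axis [-0.8906 -0.0092  0.4546] lo end [ 0.7108 -0.0653  0.1417] hi end [ 0.6177 -0.0663  0.1892] len 0.10450081590876018
both 1240 rms 0.0069157898987571385 axis [-0.8913  0.0029  0.4534] lo end [ 0.7107 -0.0667  0.142 ] hi end [ 0.6181 -0.0664  0.1891] len 0.10393153502334716
```

>>> drive_tool(
  linear=[
    [0,0,3],
    [0,0,5],
    [0,0,5],
  ],
  yaw=[0,0,0],
)

```text
time_s: 18.42
tcp_pos: [0.6514, -0.0675, 0.1549]
orientation: [[1.0, 0.015, 0.006], [0.015, -1.0, 0.001], [0.006, -0.001, -1.0]]
ft_force: [7.6, 2.7, 7.1]
opening: 0.0387
```

```bash
python3 look.py k "(-.75,.0,.6)"
```

```text
tcp [ 0.6514 -0.0675  0.1549] open 0.0387 F [7.5951 2.7171 7.1345] t 18.425 yaw 0.015185456760852771
scene 948 rms 0.0027053959332171227 axis [-0.8175 -0.0022  0.5759] lo end [ 0.7055 -0.0669  0.1305] hi end [ 0.63   -0.0671  0.1837] len 0.09234287989168388
side 466 rms 0.008162337976849758 axis [-0.8138 -0.0119  0.581 ] lo end [ 0.7057 -0.0653  0.1302] hi end [ 0.6214 -0.0665  0.1904] len 0.10364236713438557
both 1414 rms 0.005230467709776165 axis [-0.8154 -0.0022  0.5789] lo end [ 0.7055 -0.0665  0.1304] hi end [ 0.6216 -0.0667  0.1899] len 0.10287228970901488
```

>>> drive_tool(
  linear=[
    [0,0,-20],
    [0,0,-65],
    [-20,-2,-110],
    [-60,-6,-110],
    [-101,-10,-100],
    [-101,-10,-65],
    [-101,-10,-52],
    [-101,-10,-52],
  ],
  yaw=[0,0,0,0.04,0.081,0.081,0.081,0.081],
)

```text
time_s: 19.52
tcp_pos: [0.5469, -0.0599, 0.2043]
orientation: [[0.998, -0.066, -0.003], [-0.066, -0.998, 0.0], [-0.003, 0.0, -1.0]]
ft_force: [0.0, 0.5, -1.0]
opening: 0.0386
```

```bash
python3 look.py l "(-.75,.06,.6)"
```

```text
tcp [ 0.5469 -0.0599  0.2043] open 0.0386 F [ 0.0244  0.5391 -0.9812] t 19.525 yaw -0.06636001355205551
scene 852 rms 0.0026268646886198426 axis [-0.8185  0.0651  0.5708] lo end [ 0.602  -0.0638  0.1798] hi end [ 0.5234 -0.0576  0.2346] len 0.09601991216457897
side 573 rms 0.011085351049031526 axis [-0.816   0.043   0.5765] lo end [ 0.6013 -0.0615  0.1814] hi end [ 0.5128 -0.0568  0.244 ] len 0.108452165725026
both 1425 rms 0.007420879187477318 axis [-0.8145  0.0585  0.5773] lo end [ 0.6019 -0.0629  0.1798] hi end [ 0.5164 -0.0567  0.2403] len 0.10492273660836396
```

>>> drive_tool(
  linear=[
    [-3,0,4],
    [5,0,10],
    [13,0,16],
    [21,0,21],
    [28,0,26],
    [28,0,26],
  ],
  yaw=[0,0,0,0,0,0],
)

```text
time_s: 20.38
tcp_pos: [0.5756, -0.0615, 0.1783]
orientation: [[0.998, -0.066, -0.001], [-0.066, -0.998, 0.0], [-0.001, -0.0, -1.0]]
ft_force: [-0.0, 0.8, -1.1]
opening: 0.0392
```

```bash
python3 look.py m "(-.75,.06,.6)";  python3 - <<'E'
import cv2,numpy as np
a=cv2.imread("pics/scene_m.png")[130:330,160:360];b=cv2.imread("pics/side_m.png")[100:300,220:420]
cv2.imwrite("pics/cm.png",cv2.resize(np.hstack([a,b]),None,fx=2,fy=2,interpolation=2))
E
```

```text
tcp [ 0.5756 -0.0615  0.1783] open 0.0392 F [-0.0033  0.7847 -1.0766] t 20.375 yaw -0.06614389354071755
scene 854 rms 0.002956669590870964 axis [-0.823   0.0621  0.5646] lo end [ 0.6305 -0.0652  0.1543] hi end [ 0.5539 -0.0594  0.2069] len 0.09307761498919312
side 512 rms 0.010190422656164462 axis [-0.8178  0.0468  0.5736] lo end [ 0.6286 -0.0632  0.1553] hi end [ 0.5443 -0.0584  0.2145] len 0.10316300744048483
both 1366 rms 0.006707152285609687 axis [-0.8199  0.0593  0.5694] lo end [ 0.6303 -0.0646  0.1543] hi end [ 0.5454 -0.0584  0.2132] len 0.10355434937742924
```

View pics/cm.png

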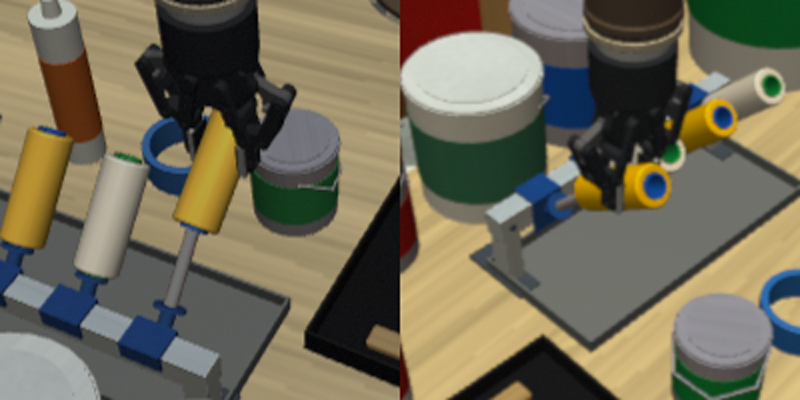

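The sleeve is about 15 mm onto the end peg at 35°, with no contact force. Now I advance along the peg while raising the grip to bring it into line.

>>> drive_tool(
  linear=[
    [3,0,1],
    [6,0,2],
    [9,0,3],
    [12,0,4],
    [17,0,7],
    [22,0,10],
    [24,0,12],
    [24,0,12],
  ],
  yaw=[0,0,0,0,0,0,0,0],
)

```text
time_s: 21.48
tcp_pos: [0.5997, -0.0632, 0.1666]
orientation: [[0.998, -0.066, 0.0], [-0.066, -0.998, 0.0], [0.0, -0.0, -1.0]]
ft_force: [-0.2, -1.5, -4.1]
opening: 0.0387
```

```bash
python3 look.py n "(-.75,.06,.65)"
```

```text
tcp [ 0.5997 -0.0632  0.1666] open 0.0387 F [-0.1707 -1.4928 -4.0531] t 21.475 yaw -0.06619222680742573
scene 1029 rms 0.0028300325748544246 axis [-0.7582  0.0544  0.6498] lo end [ 0.649  -0.0667  0.1374] hi end [ 0.5775 -0.0615  0.1987] len 0.09430460347655811
side 474 rms 0.009237718669238242 axis [-0.7539  0.046   0.6554] lo end [ 0.6475 -0.0649  0.1384] hi end [ 0.5702 -0.0601  0.2055] len 0.10243922525198658
both 1503 rms 0.005696027332837383 axis [-0.7557  0.0557  0.6525] lo end [ 0.6488 -0.0662  0.1375] hi end [ 0.5712 -0.0605  0.2044] len 0.10261434397588788
```

>>> drive_tool(
  linear=[
    [5,0,2],
    [10,0,6],
    [15,0,11],
    [20,0,16],
    [25,0,21],
    [29,0,25],
    [31,0,27],
    [31,0,27],
  ],
  yaw=[0,0,0,0,0,0,0,0],
)

```text
time_s: 22.58
tcp_pos: [0.6306, -0.0653, 0.1397]
orientation: [[0.998, -0.066, 0.0], [-0.066, -0.998, -0.0], [0.0, 0.0, -1.0]]
ft_force: [-2.0, -1.7, -5.5]
opening: 0.0389
```

```bash
python3 look.py o "(-.75,.06,.65)"
```

```text
tcp [ 0.6306 -0.0653  0.1397] open 0.0389 F [-1.9648 -1.747  -5.5293] t 22.575 yaw -0.06630144569102447
scene 1092 rms 0.0029359139113298393 axis [-0.7305  0.0583  0.6804] lo end [ 0.6776 -0.0687  0.1087] hi end [ 0.6094 -0.0632  0.1723] len 0.09339213241441474
side 440 rms 0.009513322623060058 axis [-0.7288  0.0493  0.683 ] lo end [ 0.6921 -0.0679  0.0954] hi end [ 0.6027 -0.0619  0.1791] len 0.12261674758723065
both 1532 rms 0.005644879989702046 axis [-0.7285  0.0585  0.6825] lo end [ 0.6776 -0.0682  0.1086] hi end [ 0.603  -0.0622  0.1785] len 0.10236003445018521
```

>>> drive_tool(
  linear=[
    [1,0,1],
    [2,0,2],
    [3,0,3],
    [4,0,4],
    [4,0,4],
  ],
  yaw=[0,0,0,0,0],
)

```text
time_s: 23.3
tcp_pos: [0.6318, -0.0653, 0.138]
orientation: [[0.998, -0.066, -0.004], [-0.066, -0.998, -0.001], [-0.004, 0.001, -1.0]]
ft_force: [-19.1, -1.6, 17.6]
opening: 0.0387
```

Axial force of about 26 N, so it is on the collar. I ease off, release and lift clear.

>>> drive_tool(
  linear=[
    [-2,0,-2],
    [-2,0,-2],
    [-2,0,-2],
    [-2,0,-2],
    [-2,0,-2],
  ],
  yaw=[0,0,0,0,0],
  fingers=70,
)

```text
time_s: 23.92
tcp_pos: [0.6324, -0.0652, 0.1379]
orientation: [[0.998, -0.066, -0.0], [-0.066, -0.998, 0.0], [-0.0, -0.0, -1.0]]
ft_force: [0.5, 0.1, -0.3]
opening: 0.0597
```

>>> drive_tool(
  linear=[
    [0,0,-30],
    [0,0,-90],
    [0,0,-150],
    [0,0,-180],
    [0,0,-180],
    [0,0,-180],
  ],
  yaw=[0,0,0,0,0,0],
)

```text
time_s: 24.68
tcp_pos: [0.6318, -0.0653, 0.3169]
orientation: [[0.998, -0.066, -0.001], [-0.066, -0.998, -0.0], [-0.001, 0.0, -1.0]]
ft_force: [-1.4, 0.1, 0.5]
opening: 0.0598
```

Run:
```python
from look import *
s=env.read_state();print(s["tcp_pos"],s["opening"],s["time_s"],s["ft_force"])
for n_ in("scene","side"):
    c=env.read_camera(n_);W=cloud(c);H,S,V=cv2.split(cv2.cvtColor(c["color"],cv2.COLOR_RGB2HSV));cv2.imwrite(f"pics/{n_}_z.png",c["color"][:,:,::-1])
    a=np.array([-.705,.0551,.707]);r=np.array([.078,.997,0]);n=np.cross(a,r);n*=np.sign(n[2])
    for O in([.6674,-.229,.101],[.680,-.0695,.101]):
        O=np.array(O);T=O+.055*a;M=W[(H>18)&(H<30)&(S>180)&(np.linalg.norm(W-T,axis=-1)<.075)]
        f=lambda q:np.linalg.norm(np.cross(M-O-q[0]*r-q[1]*n,(lambda d:d/np.linalg.norm(d))(a+q[2]*r+q[3]*n)),axis=1)-.021
        q=LS(f,[0]*4,loss="soft_l1",f_scale=.0015).x;t=(M-O)@a;print(n_,"off r,n,tilt",q,"t",np.percentile(t,[.5,99.5]),len(M))
```

```text
[ 0.6318 -0.0653  0.3169] 0.0597910053167508 24.675 [-1.3527  0.0907  0.5375]
scene off r,n,tilt [-0.0013 -0.0037 -0.0053 -0.0014] t [0.0054 0.1057] 1248
scene off r,n,tilt [ 0.     -0.0036 -0.0151 -0.0086] t [0.0056 0.1058] 1353
side off r,n,tilt [ 0.0012 -0.0041 -0.0202  0.0019] t [0.0117 0.107 ] 460
side off r,n,tilt [ 0.0016 -0.0035 -0.0177 -0.01  ] t [0.0065 0.1086] 632
```

View pics/scene_z.png

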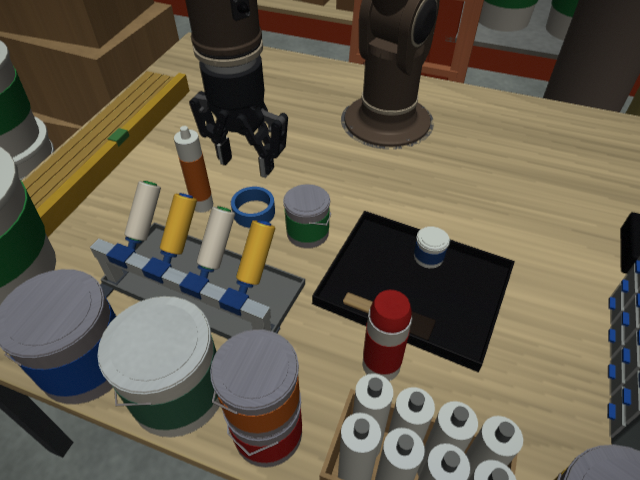

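The final view shows both yellow sleeves home, at (178,223) and (255,253). The white sleeves and all the other items look where they started, and the gripper is clear.

```bash
python3 -c "
from bench import env
print(env.finish_job())"
```

```text
the job is handed in; nothing more can be done
None
```

Both yellow sleeves are hung fully home on the two free pegs and released, and the job is handed in. It took about 25 s of robot time, and the interface gave no verdict.

**How it went:** The tool can only point down, so each sleeve was tilted by letting it pivot in a light grip. I hooked the standing sleeve onto the tip of the middle free peg and tilted it to 45°. I pressed the lying sleeve onto the end peg's tip, which tilted it about 35°, and it came further into line as it slid down. Both were pushed onto the collars with about 26–34 N along the peg.

**Last checks:**

| Check | Measured | Allowed |
|---|---|---|
| Middle of sleeve up the peg (scene camera, both sleeves) | about 55.5 mm | 50–60 mm |
| Offset from the peg axis (both cameras, including the expected sag) | about 4 mm | 8 mm |
| Tilt from the peg | at most about 0.02 rad | 0.12 rad |

- **Everything else:** By eye in the last scene picture, the white sleeves, pot, brush, tin, tape, cartridge and spray can look unmoved. I did not measure them.
- **Disagreements:** The side camera read the lower end of the standing sleeve's visible yellow about 6 mm higher than the scene camera. I put this down to the white sleeve hiding that end, because the upper ends agreed to about 1 mm. Early scene-camera fits of the bare rods were off by about 13 mm. I used the side-camera and white-sleeve estimates for the pegs instead, and both insertions confirmed them.

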